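# Tip a carton flat and push it home in its row

## Robot

A 6-joint arm with a two-finger parallel gripper is mounted at the origin on a cart in front of the work surface, level with it; the furniture and walls round the work are solid. World frame = base frame: x ahead of the robot, y to its left, z up, the work surface at z = 0. Lengths are in mm, angles in degrees, forces in N, time in s.
With the tool pointing down it reaches from about 375 to 975 mm from the base axis. Payload 3.8 kg.
Tool frame: the origin (TCP) lies midway between the tips of the shut fingers; the grasp point (between the pads) lies 19 mm behind it; z points along the fingers, y is the line along which they close (so a half turn about z gives the same grasp; the last joint's range is limited). The gripper opens to 85 mm and grips with 20 to 120 N. Pads are 22 mm wide; open, the fingers measure 114 mm over their backs; the gripper's body (76 mm by 85 mm) begins 54 mm behind the grasp point. The pads swing forward as they close: fully open they stand 13 mm farther back than shut.
Start: joints at [74.49, 15.12, 91.902, -0, 72.978, -2.114], TCP at [156.379, 656.63, 231.28] pointing down, gripper open.
Joint ranges: [-150.88, 150.88], [-54.13, 125.18], [17.81, 147.31], [-75.09, 255.09], [0, 152.58], [-146.25, 146.25]. Speed limits (degrees/s): [147.25, 147.25, 180, 180, 180, 180].

## Interface

Orientations are given as a 3x3 rotation matrix whose columns are the frame's x, y, z axes.
In Python, from cell import observe, eyes, job gives the robot as it stands.
- The arm moves only by the tool move_arm, never from a script. Its argument "plan" is a list of rows, each an object with "dr": the turn, a rotation vector about the tool's x, y, z in degrees, a list of three; "dp": the shift along the tool's x, y, z in m, a list of three; "hand": the finger opening in m, from 0 to 0.0854. In form: [{"dr": [rx, ry, rz], "dp": [tx, ty, tz], "hand": hand}, ...]. A call has 1 to 10 rows; each row is the pose to reach, as a shift and turn from the pose commanded when the call began, along the tool's axes at that moment; what a row does not reach only later rows make up. A row lasts 1/10 s, in which the tool goes at most 50 mm and 8.59 degrees, less where a joint would pass 70% of its speed; a pose out of reach is approached as far as the arm can. A call with a gripper value outside its range is refused whole. The fingers move at their own pace and stop on an object; "force" is the grip in N (left out, the last holds). Time passes only in rows, so rows that repeat a pose let the fingers close. It gives the time, the measured TCP pose, the force, the opening and the grip force at its end, in the units of the state.
- observe(): the state, without advancing time (a new reading comes with each control period).
- eyes.read_camera(name): name is "scene" or "top" or "wrist"; returns a dict with "color" (384x512x3 uint8, blue, green, red), "depth" (384x512 float32, mm along the optical axis (not along the pixel's ray), 0 where there is no reading), "camera_matrix" (3x3 intrinsics, pixels), "k1" (the pictures are not rectified: a ray, as slopes to the right and down, at radius r is drawn at 1 + k1 r^2 times it, then the intrinsics apply), "world_from_camera" (4x4, takes a point from camera to world coordinates). Camera axes: x right, y up, looking along -z (the intrinsics and any distortion apply to the point x, -y, -z); pixel columns grow to the right and rows downward; lengths in mm; the calibration is good to about 2 mm. A picture is of the moment at which its call begins.
- job.hand_in(): hands the job in; it is judged then, once.
The state is a dict: "time": time; "joint_pos": joint angles; "qd": joint speeds; "effort": joint torques, N m; "tool_pos": TCP position; "tcp_rot": TCP orientation; "wrist_force": force on the tool from outside, world axes, zero at the start; "ft_torque": the same for the moment, N m; "finger_gap": finger opening in mm; "finger_force": force on a finger pad.
Only numpy, scipy, OpenCV 4.12 (cv2) and the standard library are available. Lean on these libraries where they do the work, as an engineer would, in place of code of your own. Each camera call takes 0.05 s, during which the arm holds its last target. There are 200 camera calls.

## Task

One carton of key blanks stands on its end in front of the empty place between two flat-lying cartons. With the fingertips, tip it over away from you so that it lies flat with its label face (now facing you) up, then push it along the worktop into the place between its two neighbours until its end is home and square against the metal stop rail. Only push it, do not pick it up, and leave the other cartons, the loupe, the padlock and the oil bottle where they are.

Things in the scene. Friction and masses are not known exactly. Their poses are not given: they have to be found in the camera images.
- carton: The carton to handle, 52 (x) by 85 (y) by 36 mm (z), 0.25 to 0.5 kg. Origin: centre of one 52 by 85 face; +z points from it to the label face, 36 mm off. It starts standing on end, 85 mm tall, y up, +z towards the robot, up to 0.18 rad off square to the rail. Pushed near its top it tips, does not slide, and falls by itself past 25 degrees; then it lies 36 mm high, +z up, +y towards the rail.
- carton_center (a point): The middle of the handled carton's volume: 42 mm above the worktop and 170 to 205 mm in front of the rail's face while it stands, 18 mm high when it lies flat
- stop_rail: Straight aluminium angle rail fixed to the worktop behind the row, 320 mm long and 30 mm high. Origin: on the worktop, at the middle of the front face, which the cartons are pushed against; +x points away from the robot, at right angles to that face, y along the rail, z up. A carton that is home has its middle 43 mm in front of the face (x = -0.043). The empty place is around y = 0.
- carton_left: Identical carton lying flat, label up, its end against the rail, about 97 mm to the left (+y) of the rail's middle. Origin: centre of its underside; its length (own y) points to the rail. Stays where it is.
- carton_right: The same, about 97 mm to the right (-y) of the rail's middle. Stays where it is.
- loupe: Black eye loupe, 35 mm across and 28 mm high, standing to one side of the work; origin: centre of its underside. Stays where it is.
- padlock: Brass padlock lying down, 62 by 40 by 18 mm, on the other side of the work; origin: centre of its underside. Stays where it is.
- oil_bottle: White oil bottle with a red nozzle, 42 mm across and 114 mm high, standing to the right of the row; origin: centre of its underside. Stays upright where it is. (Not part of the task: a tall locker bounds the worktop on the left, beyond y = +0.30.)
There are look-alikes about, which are no part of the job. Leave any black, blue or orange look-alike of the carton alone.

How it is judged:
By the outcome, as a careful person would: the job done as asked, in the order asked, and still so for the second after the job is handed in, with the robot touching nothing.
It also fails if it takes over 45 s, if anything falls off the work surface, if the arm or the gripper's body presses on something with over 40 N, if the wrist force passes 120 N, or if a joint passes its speed limit or range.

## Working session

There is one attempt and no reset: what is moved stays moved. The work goes in short steps, Python scripts to look and compute and a tool call to move; the robot and the scene stay as the last step left them, time stands still between calls to the robot, and variables do not carry over. Pictures are saved under pics/ and viewed, at most 10 in all, crops included, and the job is handed in when it is done.

Besides the shell and the picture viewer there is one more tool, called after ">>>" as name(argument=value, ...), one argument or row to a line, values as JSON. move_arm: Moves the arm, as the interface text tells. Its arguments: {"type":"object","properties":{"plan":{"type":"array"},"force":{"type":"number"}},"required":["plan"]}

```bash
mkdir -p pics
cat > h.py <<'E'
import numpy as np, cv2
from cell import observe, eyes, job
def cam(n):
    c=eyes.read_camera(n); return c
def cloud(c):
    K=np.array(c["camera_matrix"]); h,w=c["depth"].shape
    u,v=np.meshgrid(np.arange(w),np.arange(h))
    p=rays(c,np.stack([u,v],-1).reshape(-1,2).astype(float)).reshape(h,w,2)
    d=c["depth"].astype(float); P=np.stack([p[...,0]*d,-p[...,1]*d,-d],-1)
    T=np.array(c["world_from_camera"]); W=P@T[:3,:3].T+T[:3,3]; W[d<=0]=np.nan
    return W
def rays(c,uv):
    D=np.array([c["k1"],0,0,0,0],float)
    return cv2.undistortPoints(np.asarray(uv,float).reshape(-1,1,2),np.array(c["camera_matrix"],float),D).reshape(-1,2)
def onplane(c,uv,z):
    p=rays(c,uv); T=np.array(c["world_from_camera"])
    d=np.c_[p[:,0],-p[:,1],-np.ones(len(p))]@T[:3,:3].T; o=T[:3,3]
    return o+d*((z-o[2])/d[:,2])[:,None]
E
python3 - <<'E'
from h import *
a=cam("scene");b=cam("top")
np.savez("c0.npz",a=a,b=b)
cv2.imwrite("pics/s0.png",a["color"]);cv2.imwrite("pics/t0.png",b["color"])
for c in(a,b):print(np.round(c["world_from_camera"],2),c["k1"])
print(observe())
E
```

```text
[[ 4.7000e-01  6.0000e-01 -6.4000e-01 -5.1800e+01]
 [-8.8000e-01  3.2000e-01 -3.4000e-01 -3.4008e+02]
 [-0.0000e+00  7.3000e-01  6.8000e-01  7.3291e+02]
 [ 0.0000e+00  0.0000e+00  0.0000e+00  1.0000e+00]] -0.04889721612398624
[[-3.0000e-02  9.9000e-01 -1.2000e-01  4.5749e+02]
 [-1.0000e+00 -3.0000e-02  0.0000e+00 -1.0800e+01]
 [-0.0000e+00  1.2000e-01  9.9000e-01  9.4300e+02]
 [ 0.0000e+00  0.0000e+00  0.0000e+00  1.0000e+00]] -0.02593271349676405
{'time': 0.1, 'joint_pos': array([ 7.44894074e+01,  1.51650091e+01,  9.19738904e+01,  7.88892305e-04,
        7.29796370e+01, -2.11153852e+00]), 'qd': array([ 0.008306  , -0.111211  , -0.20779822,  0.09246238, -0.02990787,
        0.00843831]), 'effort': array([-2.21815635e-04, -5.16710222e+01, -3.68590379e+01, -1.28597821e-04,
        6.38480647e-03, -3.58778095e-05]), 'tool_pos': array([156.20479905, 655.98249819, 230.08024062]), 'tcp_rot': array([[-9.72778742e-01,  2.31735192e-01, -5.65931263e-04],
       [ 2.31735866e-01,  9.72776710e-01, -1.98998520e-03],
       [ 8.93751500e-05, -2.06696187e-03, -9.99997860e-01]]), 'wrist_force': array([-0.43834387,  0.83078045, -0.3110473 ]), 'ft_torque': array([ 0.05235183, -0.01240031,  0.00561518]), 'finger_force': 0.0, 'finger_gap': 85.58396468846124}
```

View pics/s0.png

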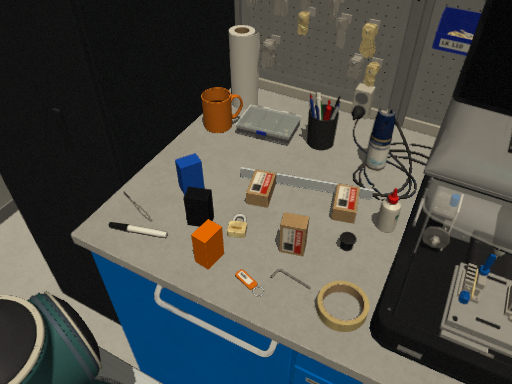

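View pics/t0.png

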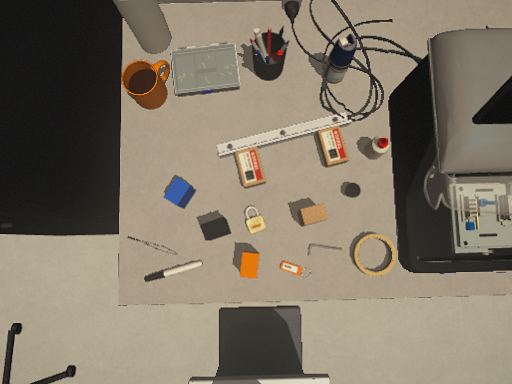

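The scene view shows the brown carton standing at (293,234) between the loupe (347,240) and the padlock (237,226). Its neighbours are at (261,188) and (345,202), in front of the rail. In the top view its top is at (313,213), the neighbours are at (250,168) and (333,147), and the rail runs from (218,150) to (350,118). The locker is at the left.

```bash
cat > m.py <<'E'
from h import *
def brown(c,W,zlo,zhi):
    hsv=cv2.cvtColor(c["color"],cv2.COLOR_BGR2HSV); z=W[...,2]
    return ((z>zlo)&(z<zhi)).astype(np.uint8)
def blobs(c,W,zlo,zhi,zp,amin=60):
    m=brown(c,W,zlo,zhi); n,l,s,ce=cv2.connectedComponentsWithStats(m)
    for i in range(1,n):
        if s[i,4]<amin: continue
        cs,_=cv2.findContours((l==i).astype(np.uint8),cv2.RETR_EXTERNAL,cv2.CHAIN_APPROX_NONE)
        p=onplane(c,cs[0].reshape(-1,2),zp)[:,:2].astype(np.float32)
        r=cv2.minAreaRect(p); zz=np.nanmedian(W[l==i][:,2])
        print("px",ce[i].round(),"n",s[i,4],"c",np.round(r[0],1),"sz",np.round(r[1],1),"ang",round(r[2],1),"z",round(zz,1),"mean",np.round(np.nanmean(W[l==i],0),1))
E
python3 - <<'E'
from m import *
f=np.load("c0.npz",allow_pickle=True); a=f["a"].item(); b=f["b"].item()
W=cloud(b)
print("z85");blobs(b,W,76,95,85)
print("z36");blobs(b,W,33,42,36)
print("z28");blobs(b,W,24,32.5,30)
print("z114");blobs(b,W,95,130,114)
print("z18");blobs(b,W,12,22,18)
for p in[(200,60),(100,60),(100,200),(225,60),(230,100),(300,260),(340,260)]: print(p,W[p].round())
V=cloud(a)
print("scene side");
for p in[(100,60),(200,40),(20,100)]: print(p,V[p].round())
E
```

```text
z85
px [100. 113.] n 767 c [760.5 336.2] sz [ 15.  508.2] ang 89.1 z 85.4 mean [750.4 335.6  85.4]
px [152.  31.] n 169 c [938.8 221.4] sz [34.4 80.8] ang 32.9 z 86.2 mean [933.4 220.8  85.8]
px [274.  39.] n 73 c [906.3 -52.5] sz [24.7 31. ] ang 88.3 z 85.7 mean [907.2 -52.7  86. ]
px [268.  64.] n 123 c [853.8 -40.4] sz [71.7 29.6] ang 86.6 z 85.9 mean [849.3 -39.1  85.9]
px [337.  65.] n 108 c [ 844.5 -195.9] sz [52.5 29.5] ang 77.8 z 86.2 mean [ 841.  -191.7   86.2]
px [153.  81.] n 214 c [817.6 220.3] sz [ 45.2 107.5] ang 54.7 z 88.3 mean [816.1 217.2  87.3]
px [134.  70.] n 169 c [837.7 256.5] sz [45.1 74.6] ang 31.2 z 86.8 mean [843.4 260.5  86.2]
px [405. 153.] n 461 c [ 666.  -333.5] sz [271.1  31. ] ang 2.8 z 85.4 mean [ 638.3 -329.5   85.5]
px [381. 143.] n 70 c [ 662.1 -281.6] sz [21.9 22.5] ang 86.5 z 89.6 mean [ 660.4 -279.    88.6]
px [177. 191.] n 420 c [567.4 165. ] sz [37.5 51.7] ang 55.8 z 84.4 mean [567.5 165.3  84.3]
px [314. 214.] n 413 c [ 511.1 -126.4] sz [35.9 52.6] ang 13.4 z 84.1 mean [ 511.1 -126.6   84. ]
px [466. 218.] n 96 c [ 490.7 -450.3] sz [33.3 33.
[... 3570 characters left out ...]
[495.4  -1.6  17. ]
px [387. 256.] n 60 c [ 416.5 -293.9] sz [32.6 77.1] ang 83.3 z 16.3 mean [ 415.  -297.4   17.1]
px [501. 251.] n 118 c [ 416.5 -559.7] sz [52.2 18.2] ang 88.2 z 20.7 mean [ 417.8 -559.6   20.4]
px [469. 254.] n 65 c [ 414.1 -488.1] sz [62.7  9.1] ang 88.2 z 20.8 mean [ 413.7 -486.6   20.6]
px [172. 271.] n 284 c [396.2 189.2] sz [ 14.3 133.9] ang 14.9 z 14.4 mean [395.3 190.9  14.5]
(200, 60) [537. 335. 252.]
(100, 60) [712. 334. 264.]
(100, 200) [801. 127.  -3.]
(225, 60) [506. 455.   6.]
(230, 100) [ 506.  515. -383.]
(300, 260) [323.  -7.  -1.]
(340, 260) [ 109.   -1. -526.]
scene side
(100, 60) [505. 459. 199.]
(200, 40) [ 509.  739. -252.]
(20, 100) [564. 335. 385.]
```

```bash
cat > g.py <<'E'
from h import *
def delta(*pts):
    s=observe(); R=np.array(s["tcp_rot"]); p=np.array(s["tool_pos"])
    for q in pts: print(q,"->",np.round(R.T@(np.array(q)-p)/1000,4))
E
python3 - <<'E'
from g import *
f=np.load("c0.npz",allow_pickle=True)
for k in "ab":
    c=f[k].item();W=cloud(c).reshape(-1,3)
    m=(W[:,0]<490)&(W[:,0]>-100)&(W[:,1]>-180)&(W[:,1]<700)&(W[:,2]>30)
    q=W[m]; 
    H=np.unique((q//80).astype(int),axis=0,return_counts=True)
    print(k,[(list(a*80),n) for a,n in zip(*H) if n>5])
delta((110,462,230),(340,310,230),(475,80,230),(453,-140,230))
E
```

```text
a [([np.int64(-80), np.int64(-80), np.int64(240)], np.int64(10)), ([np.int64(-80), np.int64(-80), np.int64(320)], np.int64(276)), ([np.int64(0), np.int64(-80), np.int64(160)], np.int64(65)), ([np.int64(0), np.int64(-80), np.int64(240)], np.int64(3993)), ([np.int64(0), np.int64(-80), np.int64(320)], np.int64(2598)), ([np.int64(0), np.int64(0), np.int64(240)], np.int64(86)), ([np.int64(0), np.int64(0), np.int64(320)], np.int64(358)), ([np.int64(80), np.int64(-80), np.int64(240)], np.int64(390)), ([np.int64(80), np.int64(0), np.int64(240)], np.int64(62)), ([np.int64(320), np.int64(-80), np.int64(0)], np.int64(69)), ([np.int64(320), np.int64(-80), np.int64(80)], np.int64(8)), ([np.int64(320), np.int64(0), np.int64(0)], np.int64(243)), ([np.int64(320), np.int64(0), np.int64(80)], np.int64(147)), ([np.int64(400), np.int64(-80), np.int64(0)], np.int64(186)), ([np.int64(400), np.int64(-80), np.int64(80)], np.int64(49)), ([np.int64(400), np.int64(0), np.int64(0)], np.int64(159)), ([np.int64(400), np.int64(0), np.int64(80)], np.int64(255)), ([np.int64(400), np.int64(80), np.int64(0)], np.int64
[... 336 characters left out ...]
t64(0), np.int64(80)], np.int64(145)), ([np.int64(400), np.int64(-80), np.int64(80)], np.int64(45)), ([np.int64(400), np.int64(0), np.int64(0)], np.int64(23)), ([np.int64(400), np.int64(0), np.int64(80)], np.int64(259)), ([np.int64(400), np.int64(80), np.int64(0)], np.int64(14)), ([np.int64(400), np.int64(80), np.int64(80)], np.int64(98)), ([np.int64(480), np.int64(0), np.int64(0)], np.int64(7)), ([np.int64(480), np.int64(0), np.int64(80)], np.int64(50)), ([np.int64(480), np.int64(80), np.int64(80)], np.int64(79))]
(110, 462, 230) -> [-0.     -0.1994  0.0005]
(340, 310, 230) -> [-0.259  -0.294   0.0007]
(475, 80, 230) -> [-0.4436 -0.4864  0.001 ]
(453, -140, 230) -> [-0.4732 -0.7055  0.0015]
```

>>> move_arm(
  plan=[
    {"dr": [0,0,0],"dp": [0,-0.05,0],"hand": 0.02},
    {"dr": [0,0,0],"dp": [0,-0.1,0],"hand": 0.02},
    {"dr": [0,0,0],"dp": [0,-0.15,0],"hand": 0.02},
    {"dr": [0,0,0],"dp": [0,-0.2,0],"hand": 0.02},
    {"dr": [0,0,0],"dp": [-0.043,-0.216,0],"hand": 0.02},
    {"dr": [0,0,0],"dp": [-0.086,-0.231,0],"hand": 0.02},
    {"dr": [0,0,0],"dp": [-0.129,-0.247,0],"hand": 0.02},
    {"dr": [0,0,0],"dp": [-0.173,-0.263,0],"hand": 0.02},
    {"dr": [0,0,0],"dp": [-0.216,-0.278,0],"hand": 0.02},
    {"dr": [0,0,0],"dp": [-0.259,-0.294,0],"hand": 0.02},
  ],
)

```text
time: 1.1
tool_pos: [341.3, 309.2, 231.1]
tcp_rot: [[-0.973, 0.232, 0.0], [0.232, 0.973, 0.0], [0.0, 0.0, -1.0]]
wrist_force: [0.5, 1.1, -0.5]
finger_gap: 20.1
finger_force: 0.0
```

Run:
```python
from g import *
s=observe();print(s["tool_pos"],s["joint_pos"],s["finger_gap"])
delta((475,80,230),(453,-140,230))
```

```text
[341.30123263 309.2145956  231.13776405] [ 3.90698683e+01 -8.68713385e+00  1.16984656e+02  9.77054231e-03
  7.16916475e+01 -3.75410358e+01] 20.149789294927288
(475, 80, 230) -> [-0.1832 -0.192   0.0011]
(453, -140, 230) -> [-0.2127 -0.4111  0.001 ]
```

>>> move_arm(
  plan=[
    {"dr": [0,0,-4],"dp": [-0.03,-0.032,0],"hand": 0.02},
    {"dr": [0,0,-8],"dp": [-0.061,-0.064,0],"hand": 0.02},
    {"dr": [0,0,-12],"dp": [-0.092,-0.096,0],"hand": 0.02},
    {"dr": [0,0,-16],"dp": [-0.122,-0.128,0],"hand": 0.02},
    {"dr": [0,0,-20],"dp": [-0.153,-0.16,0],"hand": 0.02},
    {"dr": [0,0,-24],"dp": [-0.183,-0.192,0],"hand": 0.02},
    {"dr": [0,0,-26.6],"dp": [-0.189,-0.24,0],"hand": 0.02},
    {"dr": [0,0,-26.6],"dp": [-0.195,-0.285,0],"hand": 0.02},
    {"dr": [0,0,-26.6],"dp": [-0.202,-0.33,0],"hand": 0.02},
    {"dr": [0,0,-26.6],"dp": [-0.208,-0.375,0],"hand": 0.02},
  ],
)

```text
time: 2.1
tool_pos: [455.0, -104.1, 231.0]
tcp_rot: [[-0.974, -0.228, -0.0], [-0.228, 0.974, 0.0], [0.0, 0.0, -1.0]]
wrist_force: [0.9, 0.5, 1.3]
finger_gap: 19.8
finger_force: 0.0
```

Run:
```python
from g import *
s=observe();print(s["tool_pos"],s["joint_pos"],s["tcp_rot"])
# behind carton: push line through carton centre along its own normal
n=np.array([np.cos(np.radians(13.3)),np.sin(np.radians(13.3))]);c=np.array([511.1,-126.4])
for d,z in((60,230),(60,74),(29,74),(0,74)): delta((*(c-n*d).round(1),z))
```

```text
[ 454.97553327 -104.07845348  230.97206894] [-1.59450550e+01 -7.92503221e+00  1.16345215e+02  2.55171683e-03
  7.15950590e+01 -1.19150832e+02] [[-9.73559063e-01 -2.28435311e-01 -2.44176653e-04]
 [-2.28435344e-01  9.73559079e-01  1.13711884e-04]
 [ 2.11744588e-04  1.66483813e-04 -9.99999964e-01]]
(np.float64(452.7), np.float64(-140.2), 230) -> [ 0.0105 -0.0346  0.001 ]
(np.float64(452.7), np.float64(-140.2), 74) -> [ 0.0104 -0.0347  0.157 ]
(np.float64(482.9), np.float64(-133.1), 74) -> [-0.0206 -0.0347  0.157 ]
(np.float64(511.1), np.float64(-126.4), 74) -> [-0.0496 -0.0346  0.157 ]
```

>>> move_arm(
  plan=[
    {"dr": [0,0,0],"dp": [0.01,-0.035,0.02],"hand": 0.02},
    {"dr": [0,0,0],"dp": [0.01,-0.035,0.06],"hand": 0.02},
    {"dr": [0,0,0],"dp": [0.01,-0.035,0.1],"hand": 0.02},
    {"dr": [0,0,0],"dp": [0.01,-0.035,0.135],"hand": 0.02},
    {"dr": [0,0,0],"dp": [0.01,-0.035,0.157],"hand": 0.02},
    {"dr": [0,0,0],"dp": [0.0,-0.035,0.157],"hand": 0.02},
    {"dr": [0,0,0],"dp": [-0.01,-0.035,0.157],"hand": 0.02},
    {"dr": [0,0,0],"dp": [-0.01,-0.035,0.157],"hand": 0.02},
  ],
)

```text
time: 2.9
tool_pos: [477.0, -134.5, 76.5]
tcp_rot: [[-0.973, -0.229, 0.005], [-0.229, 0.973, -0.001], [-0.004, -0.002, -1.0]]
wrist_force: [0.6, -0.2, -0.5]
finger_gap: 19.9
finger_force: 0.0
```

Run:
```python
from m import *
c=cam("scene");cv2.imwrite("pics/s1.png",cv2.resize(c["color"][170:300,200:400],None,fx=3,fy=3))
print(observe()["tool_pos"])
```

```text
[ 476.27391629 -134.53916704   76.47665976]
```

View pics/s1.png

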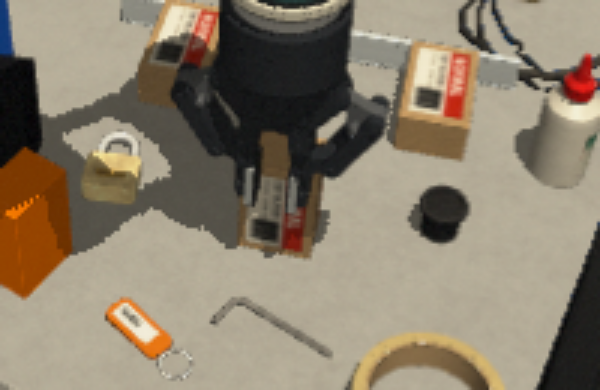

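>>> move_arm(
  plan=[
    {"dr": [0,0,0],"dp": [-0.005,0,0],"hand": 0.02},
    {"dr": [0,0,0],"dp": [-0.01,0,0],"hand": 0.02},
    {"dr": [0,0,0],"dp": [-0.015,0,0],"hand": 0.02},
    {"dr": [0,0,0],"dp": [-0.02,0,0],"hand": 0.02},
    {"dr": [0,0,0],"dp": [-0.025,0,0],"hand": 0.02},
    {"dr": [0,0,0],"dp": [-0.03,0,0],"hand": 0.02},
    {"dr": [0,0,0],"dp": [-0.035,0,0],"hand": 0.02},
    {"dr": [0,0,0],"dp": [-0.04,0,0],"hand": 0.02},
    {"dr": [0,0,0],"dp": [-0.045,0,0],"hand": 0.02},
    {"dr": [0,0,0],"dp": [-0.05,0,0],"hand": 0.02},
  ],
)

```text
time: 3.95
tool_pos: [522.6, -122.6, 74.2]
tcp_rot: [[-0.974, -0.228, 0.0], [-0.228, 0.974, 0.0], [-0.0, 0.0, -1.0]]
wrist_force: [-0.2, 0.4, -0.2]
finger_gap: 20.1
finger_force: 0.0
```

Run:
```python
from m import *
c=cam("scene");cv2.imwrite("pics/s2.png",cv2.resize(c["color"][170:300,200:400],None,fx=3,fy=3))
print(observe()["tool_pos"])
```

```text
[ 523.40396136 -122.59148443   74.40891884]
```

View pics/s2.png

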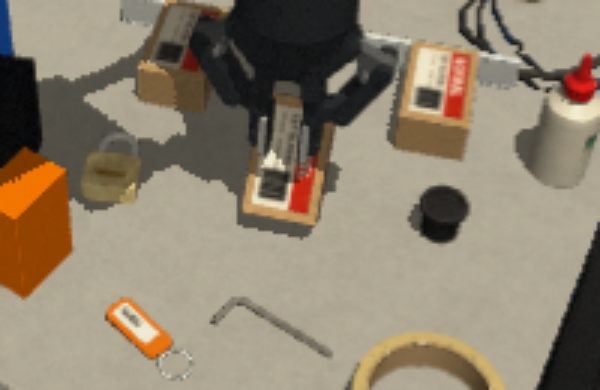

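The carton has tipped and lies flat, label up (crop 285,180), with the fingers above it. Next I back the fingers off and measure it.

>>> move_arm(
  plan=[
    {"dr": [0,0,0],"dp": [0.02,0,0],"hand": 0.02},
    {"dr": [0,0,0],"dp": [0.05,0,0],"hand": 0.02},
    {"dr": [0,0,0],"dp": [0.08,0,0],"hand": 0.02},
    {"dr": [0,0,0],"dp": [0.08,0,0],"hand": 0.02},
    {"dr": [0,0,0],"dp": [0.08,0,0],"hand": 0.02},
  ],
)

```text
time: 4.5
tool_pos: [444.2, -141.2, 74.4]
tcp_rot: [[-0.974, -0.227, 0.001], [-0.227, 0.974, -0.0], [-0.001, -0.0, -1.0]]
wrist_force: [0.8, -0.1, -0.4]
finger_gap: 19.7
finger_force: 0.0
```

Run:
```python
from m import *
c=cam("top");W=cloud(c);blobs(c,W,32,42,36,250);print(observe()["tool_pos"])
cv2.imwrite("pics/t1.png",c["color"])
```

```text
px [204.  67.] n 1648 c [867. 109.] sz [115.4 155.6] ang 5.8 z 33.2 mean [868.3 110.2  33.4]
px [333. 145.] n 770 c [ 672.7 -184.2] sz [87.3 52.2] ang 12.7 z 35.2 mean [ 671.9 -184.    35.2]
px [250. 167.] n 815 c [626.6   7.3] sz [85.3 51.8] ang 13.2 z 35.4 mean [626.8   7.3  35.4]
px [304. 189.] n 834 c [ 571.1 -112.5] sz [84.8 52.1] ang 13.5 z 35.2 mean [ 571.2 -112.7   35.3]
[ 445.11325054 -141.21704618   74.74250417]
```

View pics/t1.png

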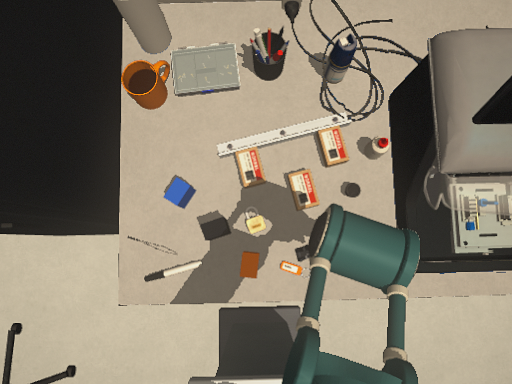

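The top view shows the carton flat at (304,189), square to the rail and lined up with the gap. The neighbours have not moved. I now lower the fingers and push, drifting slightly towards +y to centre it.

>>> move_arm(
  plan=[
    {"dr": [0,0,0],"dp": [0,-0.001,0.03],"hand": 0.02},
    {"dr": [0,0,0],"dp": [0,-0.001,0.05],"hand": 0.02},
    {"dr": [0,0,0],"dp": [-0.005,-0.001,0.06],"hand": 0.02},
    {"dr": [0,0,0],"dp": [-0.03,-0.001,0.06],"hand": 0.02},
    {"dr": [0,0,0],"dp": [-0.055,-0.001,0.06],"hand": 0.02},
    {"dr": [0,0,0],"dp": [-0.068,-0.001,0.06],"hand": 0.02},
    {"dr": [0,0,0],"dp": [-0.073,-0.001,0.06],"hand": 0.02},
    {"dr": [0,0,0],"dp": [-0.078,-0.001,0.06],"hand": 0.02},
    {"dr": [0,0,0],"dp": [-0.084,-0.0005,0.06],"hand": 0.02},
    {"dr": [0,0,0],"dp": [-0.09,0,0.06],"hand": 0.02},
  ],
)

```text
time: 5.55
tool_pos: [528.7, -120.6, 13.9]
tcp_rot: [[-0.973, -0.229, -0.006], [-0.229, 0.973, -0.0], [0.006, 0.001, -1.0]]
wrist_force: [-6.4, -0.8, 5.8]
finger_gap: 20.3
finger_force: 3.7
```

>>> move_arm(
  plan=[
    {"dr": [0,0,0],"dp": [-0.005,0.0005,0],"hand": 0.02},
    {"dr": [0,0,0],"dp": [-0.01,0.001,0],"hand": 0.02},
    {"dr": [0,0,0],"dp": [-0.015,0.0015,0],"hand": 0.02},
    {"dr": [0,0,0],"dp": [-0.02,0.002,0],"hand": 0.02},
    {"dr": [0,0,0],"dp": [-0.025,0.0025,0],"hand": 0.02},
    {"dr": [0,0,0],"dp": [-0.03,0.003,0],"hand": 0.02},
    {"dr": [0,0,0],"dp": [-0.035,0.0035,0],"hand": 0.02},
    {"dr": [0,0,0],"dp": [-0.04,0.004,0],"hand": 0.02},
    {"dr": [0,0,0],"dp": [-0.04,0.004,0],"hand": 0.02},
  ],
)

```text
time: 6.45
tool_pos: [568.2, -107.5, 13.9]
tcp_rot: [[-0.974, -0.228, -0.003], [-0.228, 0.974, 0.0], [0.003, 0.001, -1.0]]
wrist_force: [-4.6, -0.2, 2.8]
finger_gap: 20.4
finger_force: 1.8
```

Run:
```python
from m import *
c=cam("top");W=cloud(c);blobs(c,W,32,42,36,150);s=observe();print(s["tool_pos"],s["wrist_force"])
cv2.imwrite("pics/t2.png",c["color"])
```

```text
px [110.  47.] n 160 c [926.9 334.6] sz [  7.6 237.3] ang 89.4 z 37.0 mean [924.4 334.7  36.9]
px [204.  67.] n 1755 c [867.3 109.3] sz [116.6 155.2] ang 5.8 z 33.2 mean [867.9 111.2  33.4]
px [107. 159.] n 208 c [654.9 336.5] sz [ 10.5 296.9] ang 88.8 z 37.2 mean [653.7 336.2  37. ]
px [331. 132.] n 174 c [ 698.1 -177.4] sz [31.9 50.3] ang 12.1 z 35.3 mean [ 703.6 -181.6   35.2]
px [250. 167.] n 821 c [629.1   7.8] sz [90.4 51.8] ang 13.2 z 35.5 mean [626.8   7.3  35.5]
px [400. 211.] n 217 c [ 521.8 -327.5] sz [283.2  21.2] ang 4.3 z 37.6 mean [ 516.1 -326.7   37.4]
[ 568.19862819 -107.52261553   13.92043113] [-4.28915476 -1.13179266  2.08927805]
```

View pics/t2.png

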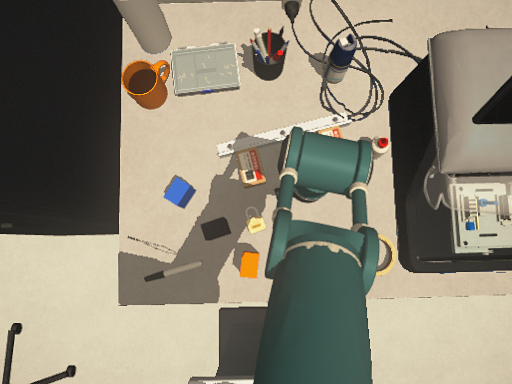

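The arm hides the carton in the top view; wrist force is about 5 N, which matches plain sliding. About 30 mm remains.

>>> move_arm(
  plan=[
    {"dr": [0,0,0],"dp": [-0.004,0.0005,0],"hand": 0.02},
    {"dr": [0,0,0],"dp": [-0.008,0.001,0],"hand": 0.02},
    {"dr": [0,0,0],"dp": [-0.011,0.001,0],"hand": 0.02},
    {"dr": [0,0,0],"dp": [-0.014,0.001,0],"hand": 0.02},
    {"dr": [0,0,0],"dp": [-0.017,0.001,0],"hand": 0.02},
    {"dr": [0,0,0],"dp": [-0.02,0.001,0],"hand": 0.02},
    {"dr": [0,0,0],"dp": [-0.022,0.001,0],"hand": 0.02},
    {"dr": [0,0,0],"dp": [-0.024,0.001,0],"hand": 0.02},
    {"dr": [0,0,0],"dp": [-0.025,0.001,0],"hand": 0.02},
  ],
)

```text
time: 7.4
tool_pos: [594.2, -100.6, 14.2]
tcp_rot: [[-0.974, -0.229, -0.0], [-0.229, 0.974, 0.0], [-0.0, 0.0, -1.0]]
wrist_force: [-1.9, -0.3, -1.8]
finger_gap: 20.1
finger_force: 1.1
```

>>> move_arm(
  plan=[
    {"dr": [0,0,0],"dp": [-0.001,0,0],"hand": 0.02},
    {"dr": [0,0,0],"dp": [-0.002,0,0],"hand": 0.02},
    {"dr": [0,0,0],"dp": [-0.003,0,0],"hand": 0.02},
  ],
)

```text
time: 7.7
tool_pos: [596.9, -100.1, 14.3]
tcp_rot: [[-0.974, -0.228, 0.0], [-0.228, 0.974, -0.0], [0.0, -0.0, -1.0]]
wrist_force: [-2.8, -0.3, -1.0]
finger_gap: 19.7
finger_force: 1.1
```

>>> move_arm(
  plan=[
    {"dr": [0,0,0],"dp": [-0.001,0,0],"hand": 0.02},
    {"dr": [0,0,0],"dp": [-0.002,0,0],"hand": 0.02},
    {"dr": [0,0,0],"dp": [-0.002,0,0],"hand": 0.02},
  ],
)

```text
time: 8.0
tool_pos: [599.1, -99.6, 14.4]
tcp_rot: [[-0.974, -0.228, 0.0], [-0.228, 0.974, -0.0], [-0.0, -0.0, -1.0]]
wrist_force: [-1.9, -0.2, -0.7]
finger_gap: 19.6
finger_force: 0.9
```

>>> move_arm(
  plan=[
    {"dr": [0,0,0],"dp": [-0.001,0,0],"hand": 0.02},
    {"dr": [0,0,0],"dp": [-0.001,0,0],"hand": 0.02},
  ],
)

```text
time: 8.2
tool_pos: [599.9, -99.4, 14.4]
tcp_rot: [[-0.974, -0.228, 0.0], [-0.228, 0.974, -0.0], [-0.0, -0.0, -1.0]]
wrist_force: [-2.3, -1.3, -0.4]
finger_gap: 19.8
finger_force: 1.2
```

>>> move_arm(
  plan=[
    {"dr": [0,0,0],"dp": [-0.001,0,0],"hand": 0.02},
    {"dr": [0,0,0],"dp": [-0.002,0,0],"hand": 0.02},
    {"dr": [0,0,0],"dp": [-0.002,0,0],"hand": 0.02},
  ],
)

```text
time: 8.5
tool_pos: [599.9, -99.4, 14.4]
tcp_rot: [[-0.973, -0.229, -0.004], [-0.229, 0.973, -0.0], [0.004, 0.0, -1.0]]
wrist_force: [-7.6, -3.4, 4.8]
finger_gap: 20.3
finger_force: 4.4
```

Run:
```python
from m import *
c=cam("scene");cv2.imwrite("pics/s3.png",cv2.resize(c["color"][150:270,220:400],None,fx=4,fy=4))
print(observe()["wrist_force"])
```

```text
[-7.72555119 -2.36090815  4.80187176]
```

View pics/s3.png

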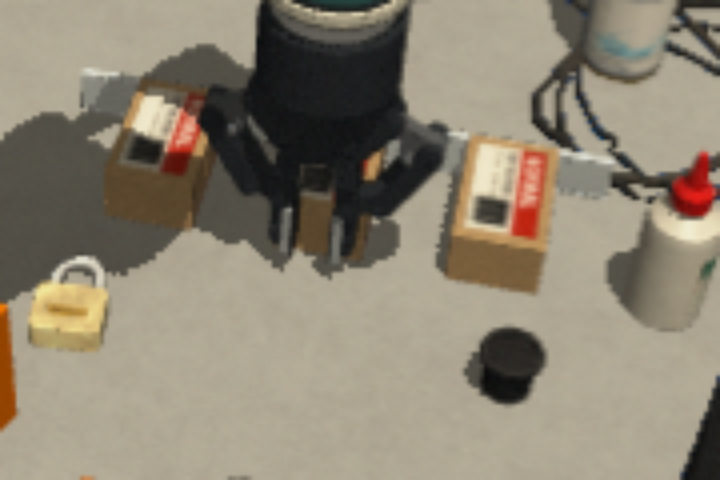

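The carton sits in line with its neighbours. The fingers have stopped moving and the force has started to rise, so I press a little more to seat it.

>>> move_arm(
  plan=[
    {"dr": [0,0,0],"dp": [-0.001,0,0],"hand": 0.02},
    {"dr": [0,0,0],"dp": [-0.002,0,0],"hand": 0.02},
    {"dr": [0,0,0],"dp": [-0.002,0,0],"hand": 0.02},
  ],
)

```text
time: 8.85
tool_pos: [599.9, -99.3, 14.4]
tcp_rot: [[-0.973, -0.229, -0.008], [-0.229, 0.973, -0.001], [0.008, 0.001, -1.0]]
wrist_force: [-13.6, -4.1, 9.3]
finger_gap: 20.0
finger_force: 7.4
```

>>> move_arm(
  plan=[
    {"dr": [0,0,0],"dp": [-0.001,0,0],"hand": 0.02},
    {"dr": [0,0,0],"dp": [-0.002,0,0],"hand": 0.02},
    {"dr": [0,0,0],"dp": [-0.002,0,0],"hand": 0.02},
  ],
)

```text
time: 9.15
tool_pos: [599.9, -99.3, 14.4]
tcp_rot: [[-0.973, -0.229, -0.012], [-0.229, 0.973, -0.001], [0.012, 0.002, -1.0]]
wrist_force: [-20.0, -5.4, 15.2]
finger_gap: 19.8
finger_force: 10.4
```

The force is now 20 N with no motion, so the carton is against the rail. I back off, lift and check.

>>> move_arm(
  plan=[
    {"dr": [0,0,0],"dp": [0.006,0,0],"hand": 0.02},
    {"dr": [0,0,0],"dp": [0.016,0,0],"hand": 0.02},
    {"dr": [0,0,0],"dp": [0.04,0,0],"hand": 0.02},
    {"dr": [0,0,0],"dp": [0.07,0,-0.02],"hand": 0.02},
    {"dr": [0,0,0],"dp": [0.1,0,-0.05],"hand": 0.02},
    {"dr": [0,0,0],"dp": [0.13,0,-0.08],"hand": 0.02},
    {"dr": [0,0,0],"dp": [0.16,0,-0.1],"hand": 0.02},
    {"dr": [0,0,0],"dp": [0.16,0,-0.1],"hand": 0.02},
    {"dr": [0,0,0],"dp": [0.16,0,-0.1],"hand": 0.02},
  ],
)

```text
time: 10.05
tool_pos: [451.0, -134.9, 115.5]
tcp_rot: [[-0.974, -0.228, 0.004], [-0.228, 0.974, -0.001], [-0.004, -0.002, -1.0]]
wrist_force: [-0.1, 0.8, -0.2]
finger_gap: 19.9
finger_force: 0.0
```

Run:
```python
from m import *
c=cam("top");W=cloud(c);blobs(c,W,32,42,36,500);print(observe()["tool_pos"])
print("rail");blobs(c,W,24,32,30,150)
cv2.imwrite("pics/t3.png",cv2.resize(c["color"][90:240,190:410],None,fx=3.5,fy=3.5))
```

```text
px [204.  67.] n 1706 c [867.9 109.2] sz [114.3 155.4] ang 5.5 z 33.3 mean [868.3 110.3  33.4]
px [333. 145.] n 767 c [ 672.8 -183.5] sz [87.7 50.2] ang 13.1 z 35.1 mean [ 671.5 -184.    35.1]
px [292. 155.] n 797 c [650.4 -88.4] sz [85.8 52. ] ang 13.1 z 35.3 mean [650.1 -88.3  35.3]
px [250. 167.] n 816 c [626.7   7.3] sz [85.2 51.8] ang 13.2 z 35.4 mean [626.6   7.3  35.4]
[ 450.8719174  -134.65441934  114.71602945]
rail
px [204.  70.] n 926 c [868.4 109.7] sz [120.4 155.6] ang 5.2 z 30.8 mean [863.  111.2  30.5]
px [285. 138.] n 351 c [689.6 -75. ] sz [ 14.6 316.3] ang 13.3 z 29.0 mean [693.6 -73.8  28.9]
```

View pics/t3.png

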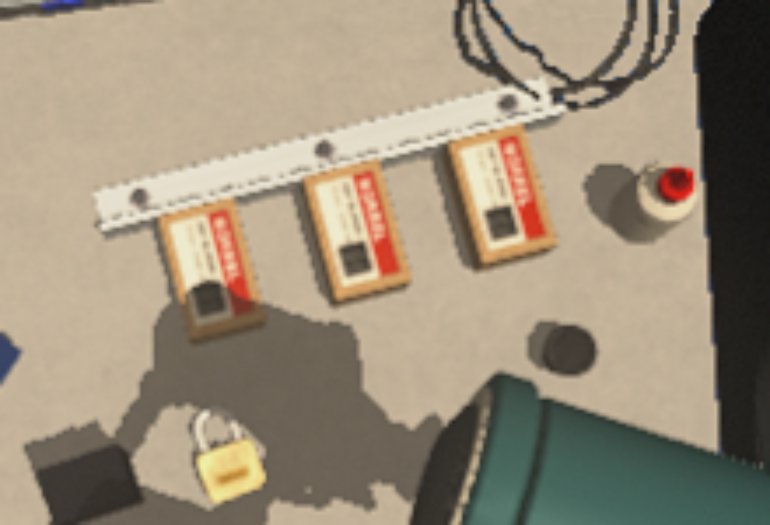

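The carton lies label up at (355,230) in the crop, home and square against the rail (13.1° against the rail's 13.3°). It is centred within about 1 mm between its neighbours, and the neighbours have not moved.

```bash
python3 -c "
from cell import job
print(job.hand_in())"
```

```text
the job is handed in; nothing more can be done
None
```

I tipped the carton flat with its label up and pushed it home, square against the rail and midway between its neighbours; nothing else looked disturbed, and I handed the job in at about 10 s.

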